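# Sort the sample ware into its trays

### The job

Sort the mixed ware on the bench into the trays: stand the two squat sample jars in the long tray with two wide bays, one jar to a bay, the two small brown dropper bottles in the narrower two-bay tray, one to a bay, and the reagent bottle in the square single tray. Keep everything upright, and leave the open glass beaker standing where it is.

Things in the scene. Friction and masses are not known exactly. Their poses are not given: they have to be found in the camera images.
- jar_1: screw-lid sample jar, squat, clear with a blue lid: 59 mm across the lid (upper 16 mm), 56 mm across the body, 65 mm high, 0.1 kg, stands upright; the two jars are alike. Origin: centre of its underside, z up along its axis
- jar_2: screw-lid sample jar, squat, clear with a blue lid: 59 mm across the lid (upper 16 mm), 56 mm across the body, 65 mm high, 0.1 kg, stands upright; the two jars are alike. Origin: centre of its underside, z up along its axis
- dropper_1: small brown dropper bottle with a pale cap: body 40 mm across (up to 60 mm height), cap 27 mm across, 78 mm high, 0.07 kg, stands upright; the two are alike. Origin: centre of its underside, z up along its axis
- dropper_2: small brown dropper bottle with a pale cap: body 40 mm across (up to 60 mm height), cap 27 mm across, 78 mm high, 0.07 kg, stands upright; the two are alike. Origin: centre of its underside, z up along its axis
- reagent: reagent bottle, clear with a blue cap, taller than the jars: body 56 mm across (up to about 85 mm height), cap 45 mm across, 108 mm high, 0.26 kg, stands upright. Origin: centre of its underside, z up along its axis
- jar_tray: long white open tray for the jars, 161 x 82 mm outside, fixed to the bench, with one cross wall that makes two bays of 76 x 76 mm, all walls 20 mm high and 3 mm thick, floor 3 mm thick. Origin: centre of its underside; x along its length, bay centres at x = -39.5 and +39.5 mm, y = 0
- dropper_tray: narrower white open tray for the dropper bottles, 125 x 64 mm outside, fixed to the bench, with one cross wall that makes two bays of 58 x 58 mm, all walls 20 mm high and 3 mm thick, floor 3 mm thick. Origin: centre of its underside; x along its length, bay centres at x = -30.5 and +30.5 mm, y = 0
- square_tray: square white open tray for the reagent bottle, 82 x 82 mm outside, fixed to the bench, a single bay of 76 x 76 mm, all walls 20 mm high and 3 mm thick, floor 3 mm thick. Origin: centre of its underside; the bay is centred on it
- beaker: open glass beaker with a pouring lip, 62 x 69 mm, 80 mm high, loose, standing among the ware; it must stay where it is. Origin: about the centre of its underside, z up

How it is judged (in metres and radians):
At the end, for the whole second after the job is handed in: Jars in the long tray's bays, droppers in the narrower tray's bays, reagent bottle in the square tray: each within 14 mm of its bay centre along both sides, underside at most 10 mm above the tray's, upright within 0.15 rad, at rest. Beaker upright (0.2 rad), within 30 mm of its start ((x of jar_1 in the frame of jar_tray between -0.0535 and -0.0255 m or x of jar_1 in the frame of jar_tray between 0.0255 and 0.0535 m) and y of jar_1 in the frame of jar_tray between -0.014 and 0.014 m and z of jar_1 in the frame of jar_tray between -0.002 and 0.01 m and angle between each of jar_1, jar_2, dropper_1, dropper_2, reagent's own z axis and vertical below 0.15 rad and linear speed of each of jar_1, jar_2, dropper_1, dropper_2, reagent below 0.02 m/s and (x of jar_2 in the frame of jar_tray between -0.0535 and -0.0255 m or x of jar_2 in the frame of jar_tray between 0.0255 and 0.0535 m) and y of jar_2 in the frame of jar_tray between -0.014 and 0.014 m and z of jar_2 in the frame of jar_tray between -0.002 and 0.01 m and (x of dropper_1 in the frame of dropper_tray between -0.0445 and -0.0165 m or x of dropper_1 in the frame of dropper_tray between 0.0165 and 0.0445 m) and y of dropper_1 in the frame of dropper_tray between -0.014 and 0.014 m and z of dropper_1 in the frame of dropper_tray between -0.002 and 0.01 m and (x of dropper_2 in the frame of dropper_tray between -0.0445 and -0.0165 m or x of dropper_2 in the frame of dropper_tray between 0.0165 and 0.0445 m) and y of dropper_2 in the frame of dropper_tray between -0.014 and 0.014 m and z of dropper_2 in the frame of dropper_tray between -0.002 and 0.01 m and x of reagent in the frame of square_tray between -0.014 and 0.014 m and y of reagent in the frame of square_tray between -0.014 and 0.014 m and z of reagent in the frame of square_tray between -0.002 and 0.01 m and distance of beaker from where it was at the start of the episode below 0.03 m and angle between beaker's own z axis and vertical below 0.2 rad); the robot touches nothing.
It fails at once if a jar or bottle is tipped over (tilted by more than 0.8 rad) (angle between any of jar_1, jar_2, dropper_1, dropper_2, reagent's own z axis and vertical above 0.8 rad).
It fails at once if the glass beaker is moved by more than 30 mm or tipped by more than 0.5 rad (distance of beaker from where it was at the start of the episode above 0.03 m or angle between beaker's own z axis and vertical above 0.5 rad).
It also fails if it takes over 122 s, if anything falls off the work surface, if the arm or the gripper's body presses on something with over 40 N, if the wrist force passes 120 N, or if a joint passes its speed limit or range.

### The arm

A 6-joint arm with a two-finger parallel gripper is mounted at the origin on a cart in front of the work surface, level with it; the furniture and walls round the work are solid. World frame = base frame: x ahead of the robot, y to its left, z up, the work surface at z = 0. Lengths are in mm, angles in rad, forces in N, time in s.
With the tool pointing down it reaches from about 250 to 725 mm from the base axis. Payload 9.7 kg.
Tool frame: the origin (TCP) lies on the centre line of the jaws, within the pads' length; the fingertips stand arm.tips_ahead ahead of it and the grasp point (between the pads) lies 5 mm behind it (arm.tips_ahead is the distance from the TCP to the fingertips, in mm); z points along the fingers, x is the direction in which the jaws open and shut, and the axes are right-handed (so a half turn about z gives the same grasp; the last joint's range is limited). The gripper opens to 85 mm and grips with 20 to 120 N. Pads are 22 mm wide; open, the fingers measure 114 mm over their backs; the gripper's body (76 mm by 85 mm) begins 54 mm behind the grasp point. The pads swing forward as they close: fully open they stand 13 mm farther back than shut.
Start: joints at [1.174, 0.087, 0.176, 1.66, 0, 1.571], TCP at [212.555, 507.265, 245.284] pointing down, gripper open.
Joint ranges: [-3.13, 3.13], [-0.85, 1.81], [-1.15, 1.24], [-2.2, 2.28], [-1.44, 1.52], [-3.14, 3.14]. Speed limits (rad/s): [2.22, 2.22, 2.57, 3.14, 3.14, 3.14].

### API

Orientations are given as a rotation vector (axis times angle).
In Python, from station import arm gives the robot as it stands.
- The arm moves only by the tool drive_tool, never from a script. Its arguments are lists of equal length, an entry for each row: "delta_pos": the shift along the tool's x, y, z in cm, a list of three; "roll": the turn about the tool's z in degrees; "gripper": the closure, from 0 (fully open) to 1 (shut). In form: {"delta_pos": [[dx, dy, dz], ...], "roll": [roll, ...], "gripper": [gripper, ...]}. A call has 1 to 12 rows; each row is the pose to reach, as a shift and turn from the pose commanded when the call began, along the tool's axes at that moment; what a row does not reach only later rows make up. A row lasts 1/12 s, in which the tool goes at most 41.7 mm and 7.16 degrees, less where a joint would pass 70% of its speed; a pose out of reach is approached as far as the arm can. A call with a gripper value outside its range is refused whole. The fingers move at their own pace and stop on an object; "squeeze" is the grip in N (left out, the last holds). Time passes only in rows, so rows that repeat a pose let the fingers close. It gives the time, the measured TCP pose, the force and the opening at its end, in the units of the state.
- arm.get_state(): the state, without advancing time (a new reading comes with each control period).
- arm.read_camera(name): name is "scene" or "top" or "wrist"; returns the picture (420x560x3 uint8, red, green, blue); there is no depth.
- arm.camera_params(name): a dict with "camera_matrix" (3x3 intrinsics, pixels), "rvec" (rotation vector, rad) and "tvec" (3), from world to camera coordinates, as OpenCV has them. Camera axes: x right, y down, z forward; pixel columns grow to the right and rows downward; lengths in mm; the calibration is good to about 2 mm. A picture is of the moment at which its call begins: read the wrist's pose just before it. camera_params takes no time and is no camera call; for the wrist camera it gives the pose at the moment of the call.
- arm.job_done(): hands the job in, once; it reports no verdict.
The state is a dict: "time_s": time; "joint_pos": joint angles; "joint_velocities": joint speeds; "effort": joint torques, N m; "ee_pos": TCP position; "tool_rot": TCP orientation; "ft_force": force on the tool from outside, world axes, zero at the start; "ft_torque": the same for the moment, N m; "width": finger opening in mm.
Only numpy, scipy, OpenCV 4.12 (cv2) and the standard library are available. Lean on these libraries where they do the work, as an engineer would, in place of code of your own. Each camera call takes 0.05 s, during which the arm holds its last target.

## Working session

There is one attempt and no reset: what is moved stays moved. The work goes in short steps, Python scripts to look and compute and a tool call to move; the robot and the scene stay as the last step left them, time stands still between calls to the robot, and variables do not carry over. Pictures are saved under pics/ and viewed, and the job is handed in when it is done.

Besides the shell and the picture viewer there is one more tool, called after ">>>" by a JSON object that holds its "op" and its "data". drive_tool: Moves the arm, as the interface text tells. Its arguments: {"type":"object","properties":{"delta_pos":{"type":"array"},"roll":{"type":"array"},"gripper":{"type":"array"},"squeeze":{"type":"number"}},"required":["delta_pos","roll","gripper"]}

```bash
ls; mkdir -p pics; python3 - <<'E'
from station import arm
import cv2
s=arm.get_state();print(s, arm.tips_ahead)
for n in("scene","top","wrist"):
    p=arm.camera_params(n);print(n,p)
    im=arm.read_camera(n);cv2.imwrite(f"pics/{n}0.png",im[:,:,::-1])
E
```

```text
pics
{'time_s': 0.0, 'joint_pos': array([1.17398310e+00, 8.74620057e-02, 1.75147951e-01, 1.65976755e+00,
       1.76425583e-06, 1.57078252e+00]), 'joint_velocities': array([ 0.00082862, -0.00011484, -0.00080812,  0.00082651,  0.00101216,
        0.00226828]), 'effort': array([ 5.10048358e-04, -5.20389891e+01,  4.64798570e+01,  1.63276959e-02,
        4.00787167e-05,  6.63913127e-06]), 'ee_pos': array([212.48982542, 507.08623053, 244.58906868]), 'tool_rot': array([ 2.61511980e+00,  1.73962267e+00, -1.68212277e-03]), 'ft_force': array([0.37171091, 1.1198003 , 0.13797384]), 'ft_torque': array([ 0.00912158,  0.02020716, -0.04247084]), 'width': 85.20974485585013} 14.0
scene {'camera_matrix': array([[521.48527078,   0.        , 282.77153219],
       [  0.        , 521.48527078, 210.43248764],
       [  0.        ,   0.        ,   1.        ]]), 'rvec': array([ 2.16694298, -0.54875627,  0.27033659]), 'tvec': array([-381.01705032,  249.58731051,  866.3432596 ])}
top {'camera_matrix': array([[386.74725053,   0.        , 279.12780723],
       [  0.        , 386.74725053, 210.66646475],
       [  0.        ,   0.        ,   1.        ]]), 'rvec': array([ 2.17856759, -2.12508904,  0.19561392]), 'tvec': array([115.3716548 , 475.58034624, 812.73710721])}
wrist {'camera_matrix': array([[370.86665884,   0.        , 270.49207526],
       [  0.        , 370.86665884, 210.98200889],
       [  0.        ,   0.        ,   1.        ]]), 'rvec': array([-2.39764087, -1.59516924, -0.24023943]), 'tvec': array([-550.17629447,  -37.66471913,  380.25656734])}
```

View pics/top0.png

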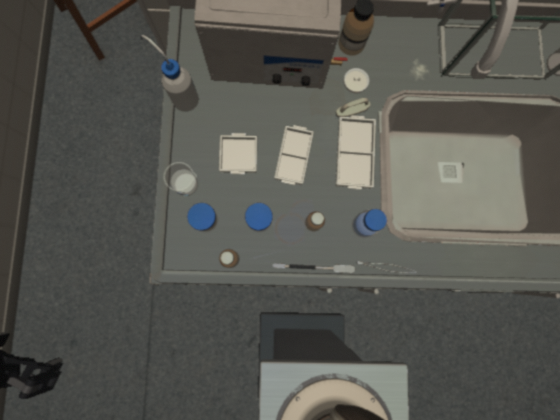

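View pics/scene0.png

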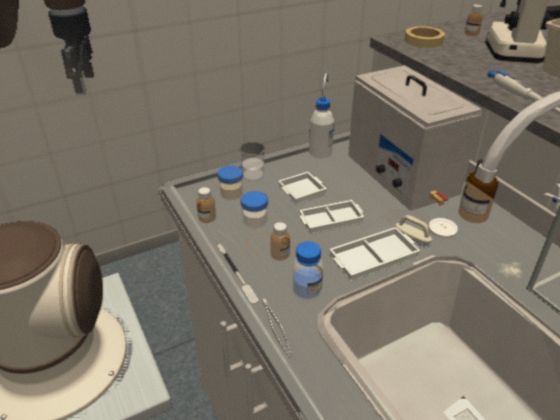

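View pics/wrist0.png

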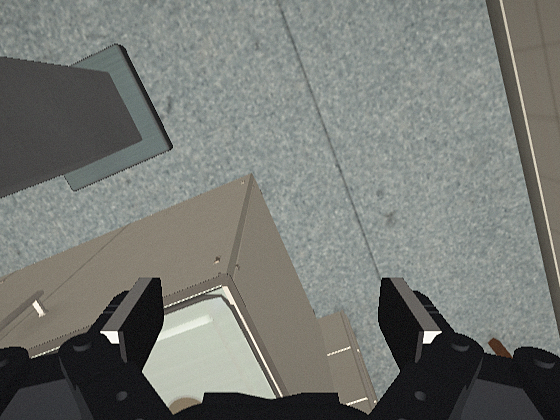

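The top view shows jar lids at about (202,217) and (259,217), the reagent cap at (375,219), dropper caps at (229,258) and (317,219), and the beaker near (182,180). The trays are at about (238,154) square, (294,155) dropper and (357,153) jar. Next I'll measure these.

```bash
cat > h.py <<'E'
import numpy as np,cv2
def px2w(p,uv,z):
    R,_=cv2.Rodrigues(np.array(p["rvec"],float));t=np.array(p["tvec"],float)
    uv=np.array(uv,float).reshape(-1,1,2)
    n=cv2.undistortPoints(uv,np.array(p["camera_matrix"]),None).reshape(-1,2)
    d=np.c_[n,np.ones(len(n))]@R; c=-R.T@t
    s=(z-c[2])/d[:,2]
    return c+d*s[:,None]
def w2px(p,X):
    return cv2.projectPoints(np.array(X,float).reshape(-1,3),np.array(p["rvec"]),np.array(p["tvec"]),np.array(p["camera_matrix"]),None)[0].reshape(-1,2)
def blobs(m,amin):
    n,l,s,c=cv2.connectedComponentsWithStats(m.astype(np.uint8))
    return [(c[i],s[i],(l==i)) for i in range(1,n) if s[i,4]>=amin]
E
python3 - <<'E'
from station import arm
from h import *
for n in("top","scene"):
    p=arm.camera_params(n);im=cv2.imread(f"pics/{n}0.png");hsv=cv2.cvtColor(im,cv2.COLOR_BGR2HSV)
    R,_=cv2.Rodrigues(p["rvec"]);print(n,"cam",-R.T@p["tvec"])
    m=cv2.inRange(hsv,(100,150,60),(125,255,255))
    for c,s,_ in blobs(m>0,60): print("blue",c.round(1),s, px2w(p,c,65).round(1),px2w(p,c,108).round(1))
    m=cv2.inRange(hsv,(0,0,150),(180,90,255))
    for c,s,l in blobs(m>0,40): print("white",c.round(1),s,px2w(p,c,78).round(1), px2w(p,c,20).round(1), [round(v,1) for v in cv2.minAreaRect(np.argwhere(l)[:,::-1].astype(np.float32))[1]],round(cv2.minAreaRect(np.argwhere(l)[:,::-1].astype(np.float32))[2],1))
im=cv2.imread("pics/top0.png");cv2.imwrite("pics/crop.png",cv2.resize(im[100:285,150:415],None,fx=3,fy=3,interpolation=cv2.INTER_CUBIC))
im=cv2.imread("pics/scene0.png");cv2.imwrite("pics/crops.png",cv2.resize(im[130:320,180:430],None,fx=3,fy=3,interpolation=cv2.INTER_CUBIC))
E
```

```text
top cam [340.74233904 147.19041663 873.0741833 ]
blue [170.4  68.1] [162  60  17  16 188] [[782.6 377.4  65. ]] [[759.1 365.1 108. ]]
blue [201.1 216.5] [189 205  25  24 495] [[451.2 291.4  65. ]] [[445.3 283.8 108. ]]
blue [258.3 216.8] [246 205  25  25 474] [[453.6 171.5  65. ]] [[447.6 170.2 108. ]]
blue [373.7 222.1] [366 214  19  16 166] [[448.8 -73.2  65. ]] [[443.1 -61.5 108. ]]
white [356.2  79.5] [345  69  24  22 428] [[764.  -35.5  78. ]] [[794.9 -48.9  20. ]] [21.0, 23.0] 90.0
white [353.  109.5] [338 105  28  10 117] [[693.7 -28.   78. ]] [[719.4 -40.8  20. ]] [6.1, 27.6] 76.0
white [354.8 154.4] [ 337  117   38   72 2098] [[592.2 -31.1  78. ]] [[610.6 -44.2  20. ]] [36.3, 70.7] 1.9
white [363.8 120.5] [350 116  26  23  81] [[669.2 -51.5  78. ]] [[693.2 -66.   20. ]] [31.9, 14.6] 39.8
white [293.5 155.6] [ 275  125   38   59 1446] [[585.4 100.3  78. ]] [[603.3  96.9  20. ]] [28.6, 57.9] 11.6
white [238.2 154.2] [ 220  133   37   41 1239] [[584.8 217.8  78. ]] [[602.6 222.9  20. ]] [40.0, 36.0] 90.0
white [412.2 143.6] [405 137  14  17  90] [[ 620.3 -156.    78. ]] [[ 640.
[... 4101 characters left out ...]
[[ 733.7 -150.3   20. ]] [30.4, 3.3] 9.5
white [510.5 269.1] [499 262  23  16 231] [[ 756.3 -253.7   78. ]] [[ 817.1 -217.7   20. ]] [22.0, 14.5] 9.5
white [510.1 301.8] [465 267  95  78 665] [[ 694.8 -309.1   78. ]] [[ 750.1 -278.1   20. ]] [120.9, 6.7] 39.2
white [ 99.3 372.7] [   0  273  170  147 9820] [[  63.7 -124.1   78. ]] [[ 62.3 -76.4  20. ]] [138.4, 165.1] 67.4
white [546.5 279.6] [533 272  27  18 127] [[ 790.7 -302.3   78. ]] [[ 854.6 -270.6   20. ]] [4.7, 30.5] 61.6
white [235.5 365.2] [230 362  12   8  42] [[ 242.6 -206.4   78. ]] [[ 257.3 -166.    20. ]] [3.7, 11.6] 66.0
white [259.  407.3] [254 404  12   8  52] [[ 242.8 -284.1   78. ]] [[ 257.4 -250.8   20. ]] [4.0, 13.0] 63.4
```

View pics/crop.png

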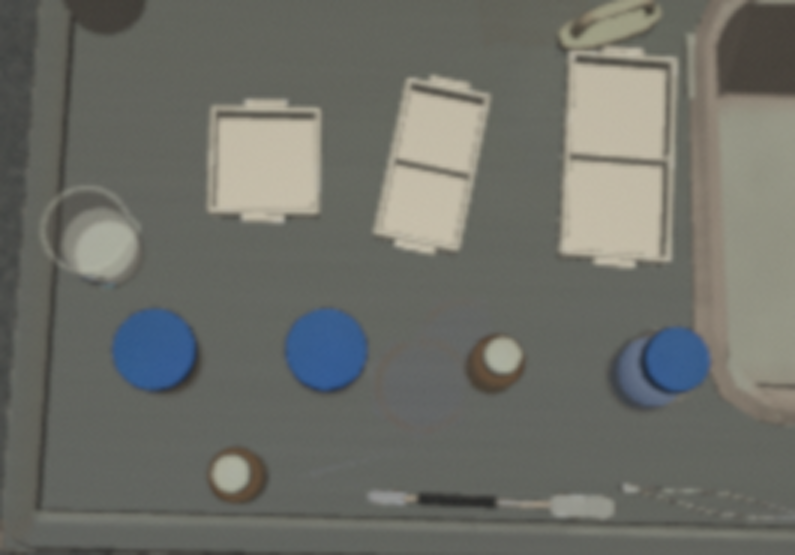

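View pics/crops.png

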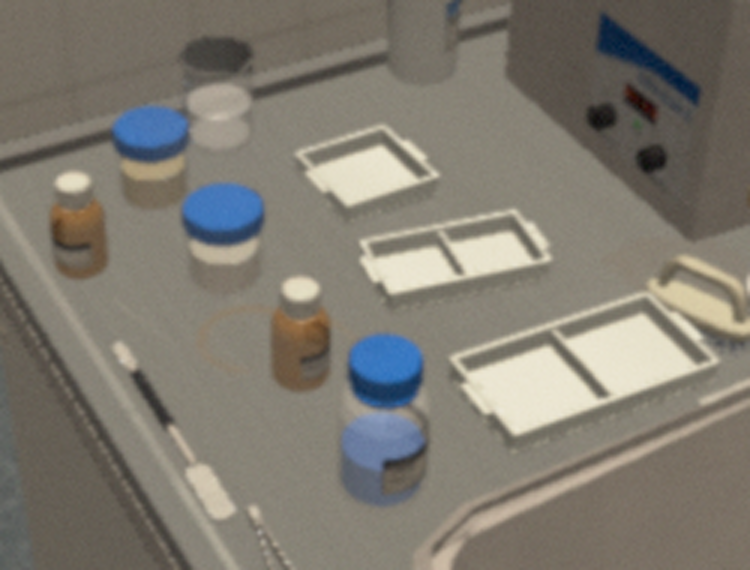

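```bash
python3 - <<'E'
from station import arm
from h import *
p=arm.camera_params("top");q=arm.camera_params("scene")
T=lambda c,z:px2w(p,np.array(c)/3+[150,100]-[.33,.33],z).round(1)[:,:2].tolist()
S=lambda c,z:px2w(q,np.array(c)/3+[180,130]-[.33,.33],z).round(1)[:,:2].tolist()
print("jar1",T((154,349),65)); print("jar1 scene lid top",S((152,126),65))
print("jar2",T((327,349),65),S((224,205),65))
print("dropN",T((503,355),78),S((302,288),78))
print("dropF",T((231,473),78),S((74,181),78))
print("reag",T((676,359),108),S((387,357),108))
print("beaker rim",T((92,232),80),S((217,58),80),"base",S((220,135),0))
for n,c,s in (("jt",[(570,52),(677,58),(670,261),(561,254)],[(450,357),(642,293),(716,354),(519,436)]),
 ("dt",[(409,79),(490,95),(460,249),(374,234)],[(360,243),(518,211),(549,257),(388,298)]),
 ("st",[(211,106),(321,108),(319,213),(208,213)],[(297,155),(383,126),(438,174),(349,210)])):
  a=np.array(T(c,20));b=np.array(S(s,20));print(n,a.mean(0),b.mean(0),"\n",a.tolist(),b.tolist())
print("box",px2w(q,[(440,229),(357,168)],0).round())
w=arm.camera_params("wrist");R,_=cv2.Rodrigues(w["rvec"]);C=-R.T@w["tvec"]
st=arm.get_state();Rt,_=cv2.Rodrigues(st["tool_rot"]);print("cam in tool",Rt.T@(C-st["ee_pos"]));print(Rt)
E
```

```text
jar1 [[452.1, 291.6]]
jar1 scene lid top [[454.1, 293.2]]
jar2 [[455.4, 170.7]] [[457.5, 173.5]]
dropN [[452.6, 48.3]] [[454.4, 49.4]]
dropF [[366.9, 232.8]] [[368.2, 234.9]]
reag [[448.7, -64.2]] [[450.6, -64.6]]
beaker rim [[531.2, 336.3]] [[531.9, 338.3]] base [[535.5, 347.0]]
jt [618.125 -47.5  ] [619.8   -44.325] 
 [[699.9, -9.4], [697.8, -93.1], [535.9, -85.2], [538.9, -2.3]] [[541.1, -0.4], [698.0, -7.6], [701.2, -83.8], [538.9, -85.5]]
dt [606.85   95.375] [607.025  96.825] 
 [[673.7, 115.4], [662.8, 52.6], [540.6, 74.2], [550.3, 139.3]] [[550.9, 138.9], [676.7, 116.4], [664.2, 58.3], [536.3, 73.7]]
st [605.8   223.725] [606.15 224.35] 
 [[647.0, 266.4], [648.1, 182.4], [565.3, 181.3], [562.8, 264.8]] [[564.5, 263.7], [646.5, 267.5], [649.4, 187.3], [564.2, 178.9]]
box [[801. -42.   0.]
 [783. 248.   0.]]
cam in tool [   0.90090163  -76.90154615 -128.66312386]
[[ 3.86445210e-01  9.22312270e-01 -4.18470644e-04]
 [ 9.22311766e-01 -3.86445437e-01 -9.64487340e-04]
 [-1.05127458e-03 -1.32388860e-05 -9.99999447e-01]]
```

>>> {"op": "drive_tool", "data": {"delta_pos": [[-10.53,30.48,0],[-10.53,30.48,0],[-10.53,30.48,0],[-10.53,30.48,0],[-10.53,30.48,0],[-10.53,30.48,0],[-10.53,30.48,0],[-10.53,30.48,0],[-10.53,30.48,0],[-10.53,30.48,0],[-10.53,30.48,0],[-10.53,30.48,0]], "roll": [-22.7,-22.7,-22.7,-22.7,-22.7,-22.7,-22.7,-22.7,-22.7,-22.7,-22.7,-22.7], "gripper": [0,0,0,0,0,0,0,0,0,0,0,0], "squeeze": 30}}

```text
time_s: 1.15
ee_pos: [452.3, 293.0, 245.2]
tool_rot: [-2.221, -2.222, 0.0]
ft_force: [0.7, -0.1, 0.2]
width: 85.0
```

```bash
python3 - <<'E'
from station import arm
from h import *
p=arm.camera_params("wrist");im=arm.read_camera("wrist")[:,:,::-1].copy();cv2.imwrite("pics/w1.png",im)
s=arm.get_state();print(s["joint_pos"].round(2),s["time_s"])
print(w2px(p,[(453,292.4,65),(456.5,172,65),(453.5,49,78),(367.5,234,78)]).round(1))
m=cv2.inRange(cv2.cvtColor(im,cv2.COLOR_BGR2HSV),(100,150,40),(125,255,255))
for c,st,l in blobs(m>0,300):
    (x,y),r=cv2.minEnclosingCircle(np.argwhere(l)[:,::-1].astype(np.float32)); print(c,st,(x,y),r,px2w(p,(x,y),65))
E
```

```text
[0.58 0.06 0.15 1.66 0.   0.57] 1.2
[[268.6 190. ]
 [128.6 193.9]
 [-26.8 194.4]
 [191.   84.2]]
[270.0887372 187.8609215] [ 237  154   67   68 3516] (270.0, 187.7129669189453) 33.77233123779297 [[450.94318485 293.62382922  65.        ]]
[131.9557426 191.1588379] [  97  158   71   67 3683] (132.0, 190.5) 35.79465103149414 [[453.44467638 175.27414558  65.        ]]
```

View pics/w1.png

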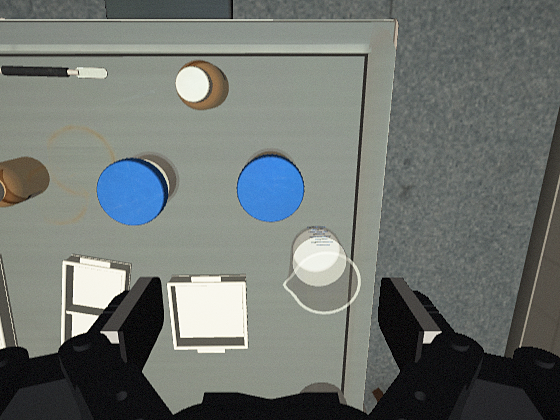

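The wrist view shows jar_1's lid at (270,188), centred under the jaws to within 2 mm. The beaker, at about (320,270), is clear of the finger lines, so I'll descend and grip the lid.

>>> {"op": "drive_tool", "data": {"delta_pos": [[0,0,4],[0,0,8],[0,0,12],[0,0,15],[0,0,17.5],[0,0,19.3],[0,0,19.3],[0,0,19.3],[0,0,19.3],[0,0,19.3],[0,0,19.3],[0,0,19.3]], "roll": [0,0,0,0,0,0,0,0,0,0,0,0], "gripper": [0,0,0,0,0,0,0,1,1,1,1,1], "squeeze": 30}}

```text
time_s: 2.2
ee_pos: [453.8, 293.3, 54.4]
tool_rot: [2.222, 2.221, 0.005]
ft_force: [-1.3, 1.8, 6.1]
width: 58.2
```

>>> {"op": "drive_tool", "data": {"delta_pos": [[0,0,0],[0,0,0],[0,0,0],[0,0,0]], "roll": [0,0,0,0], "gripper": [1,1,1,1]}}

```text
time_s: 2.53
ee_pos: [453.8, 293.3, 54.4]
tool_rot: [2.222, 2.221, 0.005]
ft_force: [-0.3, 1.9, 6.8]
width: 58.0
```

>>> {"op": "drive_tool", "data": {"delta_pos": [[0,0,-2],[0,0,-5],[0,0,-8.5],[-3,1.8,-10],[-6.5,3.9,-10],[-10,6,-10],[-13.5,8.2,-10],[-17,10.3,-10],[-20.5,12.4,-10],[-24,14.5,-10],[-27.5,16.6,-10],[-30.5,18.4,-10]], "roll": [0,0,0,0,0,0,0,0,0,0,0,0], "gripper": [1,1,1,1,1,1,1,1,1,1,1,1]}}

```text
time_s: 3.53
ee_pos: [637.9, -15.4, 153.0]
tool_rot: [2.222, 2.219, 0.001]
ft_force: [1.2, 0.5, -0.1]
width: 58.1
```

>>> {"op": "drive_tool", "data": {"delta_pos": [[-1.8,1.1,0],[-3,1.8,0],[-3.6,2.2,0],[-3.6,2.2,0],[-3.6,2.2,0],[-3.6,2.2,0]], "roll": [0,0,0,0,0,0], "gripper": [1,1,1,1,1,1]}}

```text
time_s: 4.03
ee_pos: [658.4, -47.4, 152.6]
tool_rot: [-2.221, -2.222, -0.0]
ft_force: [0.5, -0.6, -0.4]
width: 58.3
```

```bash
python3 - <<'E'
from station import arm
from h import *
for n in("wrist","scene"):
    p=arm.camera_params(n);im=arm.read_camera(n)[:,:,::-1].copy();cv2.imwrite(f"pics/{n}2.png",im)
print(arm.get_state()["ee_pos"],arm.get_state()["width"])
E
```

```text
[658.42770468 -47.46732176 152.67555608] 57.86268646716043
```

View pics/wrist2.png

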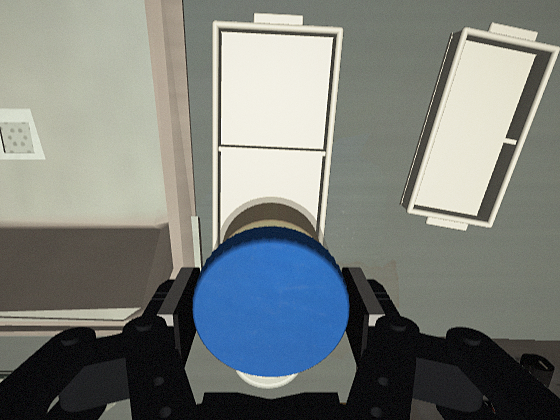

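View pics/scene2.png

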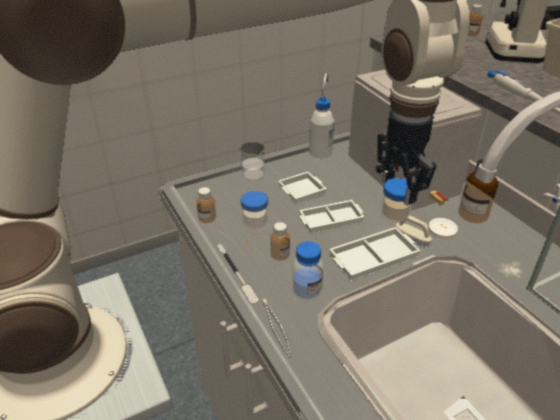

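The jar is held upright. The tray's cross wall runs from (219,147) to (325,153). I'll check the tray poses from this view.

```bash
python3 - <<'E'
from station import arm
from h import *
p=arm.camera_params("wrist")
print(px2w(p,[(214,24),(342,29),(219,147),(325,153),(458,30),(557,47),(491,228),(405,208)],20).round(1))
E
```

```text
[[538.3 -82.5  20. ]
 [541.2  -0.7  20. ]
 [616.3 -82.5  20. ]
 [620.5  -8.1  20. ]
 [541.7  73.6  20. ]
 [551.7 139.3  20. ]
 [676.4 118.7  20. ]
 [660.8  52.6  20. ]]
```

>>> {"op": "drive_tool", "data": {"delta_pos": [[0,0,3],[0,0,6],[0,0,8],[0,0,9],[0,0,9.5],[0,0,9.5],[0,0,9.5]], "roll": [0,0,0,0,0,0,0], "gripper": [1,1,1,1,1,1,1]}}

```text
time_s: 4.72
ee_pos: [659.2, -48.3, 58.7]
tool_rot: [2.221, 2.221, 0.002]
ft_force: [0.5, -0.4, -1.0]
width: 57.8
```

>>> {"op": "drive_tool", "data": {"delta_pos": [[0,0,0],[0,0,0],[0,0,0],[0,0,0],[0,0,0],[0,0,0],[0,0,-3],[0,0,-7],[0,0,-11],[0,0,-11]], "roll": [0,0,0,0,0,0,0,0,0,0], "gripper": [0,0,0,0,0,0,0,0,0,0]}}

```text
time_s: 5.55
ee_pos: [661.0, -49.0, 176.5]
tool_rot: [2.216, 2.215, 0.011]
ft_force: [1.0, -0.5, 1.4]
width: 85.3
```

>>> {"op": "drive_tool", "data": {"delta_pos": [[3,-2.7,0],[6,-5.5,0],[9,-8.2,0],[12,-11,0],[15,-13.7,0],[18,-16.5,0],[20.5,-18.8,0],[22.1,-20.3,0],[22.1,-20.3,0],[22.1,-20.3,3],[22.1,-20.3,6],[22.1,-20.3,6]], "roll": [0,0,0,0,0,0,0,0,0,0,0,0], "gripper": [0,0,0,0,0,0,0,0,0,0,0,0]}}

```text
time_s: 6.55
ee_pos: [453.7, 171.4, 102.3]
tool_rot: [-2.22, -2.219, 0.01]
ft_force: [-0.8, -1.1, -1.4]
width: 85.6
```

>>> {"op": "drive_tool", "data": {"delta_pos": [[0,0,2.5],[0,0,4.3],[0,0,5.3],[0,0,5.3],[0,0,5.3],[0,0,5.3],[0,0,5.3],[0,0,5.3],[0,0,5.3],[0,0,5.3]], "roll": [0,0,0,0,0,0,0,0,0,0], "gripper": [0,0,0,0,1,1,1,1,1,1]}}

```text
time_s: 7.38
ee_pos: [456.9, 172.6, 56.1]
tool_rot: [2.221, 2.22, 0.004]
ft_force: [-0.5, -0.1, 6.6]
width: 57.7
```

```bash
python3 - <<'E'
from station import arm
from h import *
for n in("wrist","scene"):
    im=arm.read_camera(n)[:,:,::-1].copy();cv2.imwrite(f"pics/{n}3.png",im)
s=arm.get_state();print(s["ee_pos"],s["width"],s["ft_force"],s["time_s"])
a=cv2.imread("pics/scene3.png");b=cv2.imread("pics/wrist3.png");cv2.imwrite("pics/c3.png",cv2.resize(np.hstack([a,b]),(800,300)))
E
```

```text
[456.87319428 172.607709    56.10899445] 57.99138246121284 [-0.55177134  0.60761318  5.90613133] 7.4833
```

View pics/c3.png

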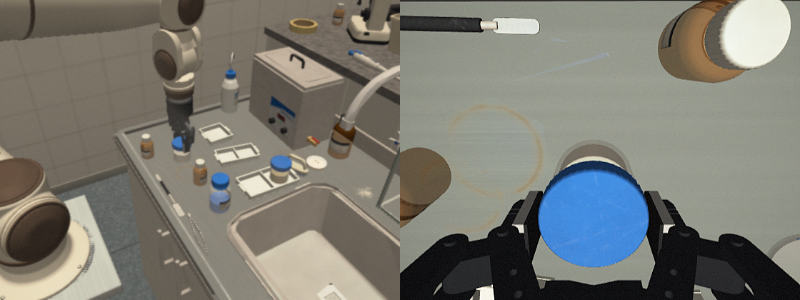

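Jar_1 stands in the far bay, and jar_2 is gripped at 58 mm. Next is the near bay.

>>> {"op": "drive_tool", "data": {"delta_pos": [[0,0,-2],[0,0,-5],[0,0,-8.5],[-3,1.7,-10],[-6.5,3.7,-10],[-10,5.8,-10],[-13.5,7.8,-10],[-17,9.8,-10],[-20,11.5,-10],[-21.6,12.4,-10],[-21.6,12.4,-10],[-21.6,12.4,-10]], "roll": [0,0,0,0,0,0,0,0,0,0,0,0], "gripper": [1,1,1,1,1,1,1,1,1,1,1,1]}}

```text
time_s: 8.48
ee_pos: [580.0, -44.6, 154.4]
tool_rot: [-2.224, -2.218, 0.0]
ft_force: [-0.6, 0.6, -0.0]
width: 57.8
```

>>> {"op": "drive_tool", "data": {"delta_pos": [[0,0,2],[0,0,5],[0,0,7.5],[0,0,8.8],[0,0,9.4],[0,0,9.4],[0,0,9.4]], "roll": [0,0,0,0,0,0,0], "gripper": [1,1,1,1,1,1,1]}}

```text
time_s: 9.07
ee_pos: [580.2, -43.1, 61.6]
tool_rot: [2.22, 2.221, 0.002]
ft_force: [-1.1, 0.4, -0.1]
width: 57.8
```

>>> {"op": "drive_tool", "data": {"delta_pos": [[0,0,0],[0,0,0],[0,0,0],[0,0,0],[0,0,0],[0,0,0],[0,0,-3],[0,0,-7],[0,0,-11],[0,0,-11],[0,0,-11]], "roll": [0,0,0,0,0,0,0,0,0,0,0], "gripper": [0,0,0,0,0,0,0,0,0,0,0]}}

```text
time_s: 9.98
ee_pos: [581.1, -43.9, 173.3]
tool_rot: [2.219, 2.218, 0.005]
ft_force: [-0.5, -0.6, -0.4]
width: 85.7
```

>>> {"op": "drive_tool", "data": {"delta_pos": [[2,-2.7,0],[4,-5.5,0],[6.3,-8.6,0],[8.5,-11.5,0],[9.3,-12.65,0],[9.3,-12.65,0],[9.3,-12.65,3],[9.3,-12.65,6.5],[9.3,-12.65,9.5],[9.3,-12.65,11.7],[9.3,-12.65,12.9],[9.3,-12.65,12.9]], "roll": [0,0,0,0,0,0,0,0,0,0,0,0], "gripper": [0,0,0,0,0,0,0,0,0,0,0,0]}}

```text
time_s: 10.98
ee_pos: [451.8, 48.8, 38.1]
tool_rot: [-2.22, -2.218, 0.006]
ft_force: [-0.7, 0.0, 0.1]
width: 85.3
```

>>> {"op": "drive_tool", "data": {"delta_pos": [[0,0,0],[0,0,0],[0,0,0],[0,0,0],[0,0,0],[0,0,0],[0,0,0],[0,0,0],[0,0,0]], "roll": [0,0,0,0,0,0,0,0,0], "gripper": [0,1,1,1,1,1,1,1,1]}}

```text
time_s: 11.73
ee_pos: [454.0, 49.4, 42.3]
tool_rot: [2.221, 2.22, 0.002]
ft_force: [-0.3, -0.1, 6.6]
width: 39.8
```

```bash
cat > look.py <<'E'
import sys
from station import arm
from h import *
i=sys.argv[1]
a,b=[arm.read_camera(n)[:,:,::-1].copy() for n in("scene","wrist")]
cv2.imwrite(f"pics/scene{i}.png",a);cv2.imwrite(f"pics/wrist{i}.png",b)
s=arm.get_state();print(s["ee_pos"],s["width"],s["ft_force"],s["time_s"])
cv2.imwrite(f"pics/c{i}.png",cv2.resize(np.hstack([a,b]),(800,300),interpolation=cv2.INTER_AREA))
E
python3 look.py 4
```

```text
[453.97153458  49.40706377  42.34909318] 39.42028453999666 [-1.64270463 -0.4465952   6.9485527 ] 11.8333
```

View pics/c4.png

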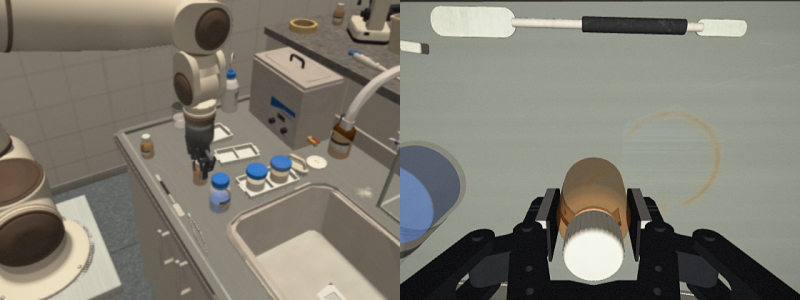

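Both jars are in the long tray, and the dropper is held by its body at 39.5 mm. Next is the far bay of the dropper tray.

>>> {"op": "drive_tool", "data": {"delta_pos": [[0,0,-2],[0,0,-5],[0,0,-8.5],[0.7,3,-10],[1.4,6.5,-10],[2.2,10,-10],[3,13.5,-10],[3.8,16.7,-10],[4.1,18.4,-10],[4.1,18.4,-10],[4.1,18.4,-10],[4.1,18.4,-10]], "roll": [0,0,0,0,0,0,0,0,0,0,0,0], "gripper": [1,1,1,1,1,1,1,1,1,1,1,1]}}

```text
time_s: 12.83
ee_pos: [636.7, 90.1, 141.0]
tool_rot: [-2.222, -2.22, 0.001]
ft_force: [-0.7, -0.0, -0.6]
width: 39.2
```

>>> {"op": "drive_tool", "data": {"delta_pos": [[0,0,2],[0,0,5],[0,0,7.5],[0,0,8.8],[0,0,9.4],[0,0,9.5],[0,0,9.5],[0,0,9.5]], "roll": [0,0,0,0,0,0,0,0], "gripper": [1,1,1,1,1,1,1,1]}}

```text
time_s: 13.5
ee_pos: [638.0, 90.3, 47.9]
tool_rot: [2.221, 2.22, 0.003]
ft_force: [0.3, -0.6, -1.0]
width: 39.2
```

>>> {"op": "drive_tool", "data": {"delta_pos": [[0,0,0],[0,0,0],[0,0,0],[0,0,0],[0,0,0],[0,0,0],[0,0,0],[0,0,-3],[0,0,-7],[0,0,-11],[0,0,-12],[0,0,-12]], "roll": [0,0,0,0,0,0,0,0,0,0,0,0], "gripper": [0,0,0,0,0,0,0,0,0,0,0,0]}}

```text
time_s: 14.5
ee_pos: [639.0, 90.4, 171.1]
tool_rot: [2.219, 2.218, 0.009]
ft_force: [1.0, -0.4, -1.3]
width: 85.4
```

>>> {"op": "drive_tool", "data": {"delta_pos": [[1.5,-2.8,0],[3.2,-6,0],[5,-9.4,0],[7,-13,0],[8.9,-16.6,0],[10.8,-20.2,0],[12.6,-23.6,0],[14,-26.2,0],[14.4,-27,0],[14.4,-27,0],[14.4,-27,2],[14.4,-27,5]], "roll": [0,0,0,0,0,0,0,0,0,0,0,0], "gripper": [0,0,0,0,0,0,0,0,0,0,0,0]}}

```text
time_s: 15.5
ee_pos: [369.4, 235.0, 117.6]
tool_rot: [2.221, 2.22, 0.007]
ft_force: [0.2, -0.5, 0.3]
width: 85.6
```

>>> {"op": "drive_tool", "data": {"delta_pos": [[0,0,3],[0,0,5.5],[0,0,7],[0,0,7.5],[0,0,7.5],[0,0,7.5],[0,0,7.5],[0,0,7.5],[0,0,7.5],[0,0,7.5],[0,0,7.5],[0,0,7.5]], "roll": [0,0,0,0,0,0,0,0,0,0,0,0], "gripper": [0,0,0,0,0,1,1,1,1,1,1,1]}}

```text
time_s: 16.5
ee_pos: [368.1, 234.7, 42.4]
tool_rot: [2.222, 2.22, 0.003]
ft_force: [0.1, -0.5, 5.4]
width: 39.9
```

```bash
python3 look.py 5
```

```text
[368.0400834  234.69924075  42.3308218 ] 39.294795143317074 [-0.06529649 -0.33813969  6.77726184] 16.6
```

View pics/c5.png

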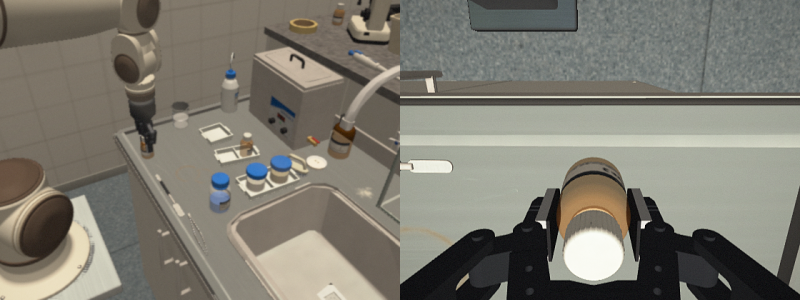

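The second dropper is gripped; the first stands in its bay.

>>> {"op": "drive_tool", "data": {"delta_pos": [[0,0,-2],[0,0,-5],[0,0,-8.5],[-1.6,2.5,-10],[-3.3,5.2,-10],[-5.2,8.2,-10],[-7.1,11.2,-10],[-9,14.2,-10],[-10.9,17.2,-10],[-12.5,19.8,-10],[-13.3,21,-10],[-13.3,21,-10]], "roll": [0,0,0,0,0,0,0,0,0,0,0,0], "gripper": [1,1,1,1,1,1,1,1,1,1,1,1]}}

```text
time_s: 17.6
ee_pos: [579.3, 99.4, 140.4]
tool_rot: [2.225, 2.218, -0.001]
ft_force: [-0.3, 0.9, -1.1]
width: 39.4
```

>>> {"op": "drive_tool", "data": {"delta_pos": [[0,0,0],[0,0,2],[0,0,5],[0,0,7.5],[0,0,8.8],[0,0,9.4],[0,0,9.5],[0,0,9.6],[0,0,9.6]], "roll": [0,0,0,0,0,0,0,0,0], "gripper": [1,1,1,1,1,1,1,1,1]}}

```text
time_s: 18.35
ee_pos: [577.9, 101.7, 46.5]
tool_rot: [2.221, 2.22, 0.002]
ft_force: [-0.6, 0.5, -0.3]
width: 39.5
```

>>> {"op": "drive_tool", "data": {"delta_pos": [[0,0,0],[0,0,0],[0,0,0],[0,0,0],[0,0,0],[0,0,0],[0,0,0],[0,0,-3],[0,0,-7],[0,0,-11],[0,0,-14],[0,0,-14]], "roll": [0,0,0,0,0,0,0,0,0,0,0,0], "gripper": [0,0,0,0,0,0,0,0,0,0,0,0]}}

```text
time_s: 19.35
ee_pos: [579.4, 101.6, 192.7]
tool_rot: [2.218, 2.217, 0.012]
ft_force: [0.7, 0.9, 1.5]
width: 85.5
```

>>> {"op": "drive_tool", "data": {"delta_pos": [[-3,-2.3,0],[-6.2,-4.8,0],[-9.5,-7.3,0],[-12.7,-9.8,0],[-15.5,-12,0],[-16.5,-12.8,0],[-16.5,-12.8,0],[-16.5,-12.8,2],[-16.5,-12.8,5],[-16.5,-12.8,8],[-16.5,-12.8,10.5],[-16.5,-12.8,12]], "roll": [0,0,0,0,0,0,0,0,0,0,0,0], "gripper": [0,0,0,0,0,0,0,0,0,0,0,0]}}

```text
time_s: 20.35
ee_pos: [448.7, -62.7, 62.2]
tool_rot: [-2.22, -2.22, 0.002]
ft_force: [-0.1, 0.5, 0.8]
width: 85.7
```

>>> {"op": "drive_tool", "data": {"delta_pos": [[0,0,0.2],[0,0,0.2],[0,0,0.2],[0,0,0.2],[0,0,0.2],[0,0,0.2],[0,0,0.2],[0,0,0.2],[0,0,0.2],[0,0,0.2]], "roll": [0,0,0,0,0,0,0,0,0,0], "gripper": [0,0,1,1,1,1,1,1,1,1], "squeeze": 45}}

```text
time_s: 21.18
ee_pos: [450.2, -63.7, 64.8]
tool_rot: [2.221, 2.219, 0.003]
ft_force: [-0.7, -0.6, 7.0]
width: 55.1
```

```bash
python3 look.py 6
```

```text
[450.22755308 -63.75500742  64.82805874] 54.902311927081286 [-0.07216001 -0.71892586  6.57532797] 21.2833
```

View pics/c6.png

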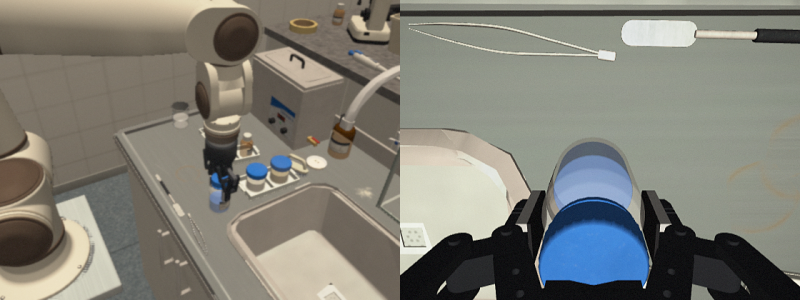

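>>> {"op": "drive_tool", "data": {"delta_pos": [[0,0,-2],[0,0,-5],[0,0,-8.5],[0,0,-12],[2,1.1,-12],[4.8,2.6,-12],[8,4.3,-12],[11.3,6.1,-12],[14.6,7.9,-12],[17.9,9.7,-12],[21.2,11.5,-12],[24.5,13.3,-12]], "roll": [0,0,0,0,0,0,0,0,0,0,0,0], "gripper": [1,1,1,1,1,1,1,1,1,1,1,1]}}

```text
time_s: 22.28
ee_pos: [583.0, 183.1, 183.3]
tool_rot: [2.222, 2.221, 0.0]
ft_force: [0.1, 0.2, -1.9]
width: 54.8
```

>>> {"op": "drive_tool", "data": {"delta_pos": [[2.5,1.4,0],[3.8,2.1,0],[4.3,2.4,0],[4.3,2.4,0],[4.3,2.4,2],[4.3,2.4,5],[4.3,2.4,8],[4.3,2.4,10],[4.3,2.4,11],[4.3,2.4,11.5],[4.3,2.4,11.5],[4.3,2.4,11.5]], "roll": [0,0,0,0,0,0,0,0,0,0,0,0], "gripper": [1,1,1,1,1,1,1,1,1,1,1,1]}}

```text
time_s: 23.28
ee_pos: [606.9, 223.8, 69.9]
tool_rot: [2.222, 2.219, 0.003]
ft_force: [-0.1, -0.3, -1.1]
width: 54.8
```

```bash
python3 look.py 7
```

```text
[607.02516414 224.15842517  69.73413253] 55.203212658423695 [-0.79362024  0.58056182 -3.48078934] 23.3833
```

View pics/c7.png

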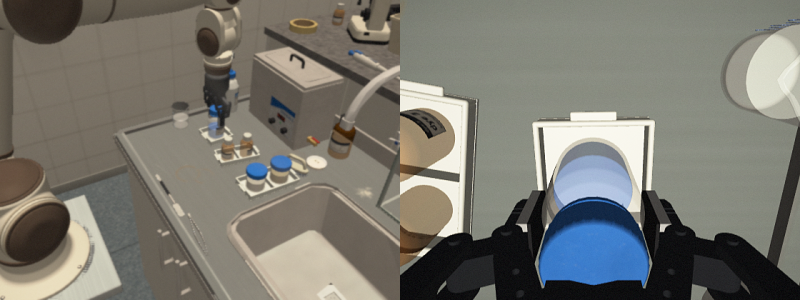

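The reagent bottle is centred in the square tray but still about 2 mm up. I'll lower it, release, and retreat clear of the view.

>>> {"op": "drive_tool", "data": {"delta_pos": [[0,0,0.1],[0,0,0.2],[0,0,0.2],[0,0,0.2]], "roll": [0,0,0,0], "gripper": [1,1,1,1]}}

```text
time_s: 23.72
ee_pos: [607.0, 224.3, 67.9]
tool_rot: [2.221, 2.22, 0.003]
ft_force: [-0.9, -0.5, 5.9]
width: 55.5
```

>>> {"op": "drive_tool", "data": {"delta_pos": [[0,0,0],[0,0,0],[0,0,0],[0,0,0],[0,0,0],[0,0,0],[0,0,0],[0,0,-3],[0,0,-7],[0,0,-11],[0,0,-15],[0,0,-15]], "roll": [0,0,0,0,0,0,0,0,0,0,0,0], "gripper": [0,0,0,0,0,0,0,0,0,0,0,0]}}

```text
time_s: 24.72
ee_pos: [608.2, 224.9, 225.7]
tool_rot: [2.219, 2.217, 0.017]
ft_force: [0.1, 1.3, 1.3]
width: 85.3
```

>>> {"op": "drive_tool", "data": {"delta_pos": [[0,-3,0],[0,-6.5,0],[0,-10,0],[0,-13.5,0],[0,-17,0],[0,-20,0],[0,-22,0],[0,-23,0],[0,-23,0],[0,-23,0],[0,-23,0],[0,-23,0]], "roll": [0,0,0,0,0,0,0,0,0,0,0,0], "gripper": [0,0,0,0,0,0,0,0,0,0,0,0]}}

```text
time_s: 25.72
ee_pos: [377.3, 224.4, 216.0]
tool_rot: [-2.223, -2.22, 0.001]
ft_force: [-1.3, 0.6, -0.3]
width: 85.3
```

```bash
python3 look.py 8; python3 - <<'E'
from station import arm
from h import *
a=cv2.imread("pics/scene8.png");t=arm.read_camera("top")[:,:,::-1].copy();cv2.imwrite("pics/top8.png",t)
cv2.imwrite("pics/d8.png",np.hstack([cv2.resize(a[110:290,180:430],(400,288)),cv2.resize(t[90:270,150:400],(400,288))]))
for n,im in(("top",t),("scene",a)):
    p=arm.camera_params(n);m=cv2.inRange(cv2.cvtColor(im,cv2.COLOR_BGR2HSV),(100,150,60),(125,255,255))
    for c,s,l in blobs(m>0,60): print(n,c.round(1),s,px2w(p,c,68).round(1),px2w(p,c,111).round(1))
E
```

```text
[377.10739883 224.35206416 215.88192753] 85.399466726038 [-0.10515565 -0.51090142  0.0779976 ] 25.8167
top [170.   67.8] [162  60  17  16 188] [[781.7 377.3  68. ]] [[758.1 365.  111. ]]
top [360.7 127.8] [349 117  24  23 422] [[656.2 -47.   68. ]] [[639.3 -36.6 111. ]]
top [235.  140.2] [226 131  19  19 272] [[619.2 226.9  68. ]] [[604.3 222.6 111. ]]
top [358.9 163. ] [348 152  23  23 426] [[576.5 -42.1  68. ]] [[563.9 -32.  111. ]]
scene [322.9 103.1] [317  97  12  12 107] [[827.8 490.6  68. ]] [[778.8 415.4 111. ]]
scene [392.9 148.2] [380 136  32  27 191] [[846.5 195.2  68. ]] [[796.2 139.4 111. ]]
scene [302.4 155.1] [294 148  18  16 228] [[634.4 273.   68. ]] [[598.  212.1 111. ]]
scene [393.7 226.5] [380 218  28  18 361] [[657.5 -49.8  68. ]] [[619.6 -89.5 111. ]]
scene [359.2 239.2] [345 229  29  22 501] [[574.6 -49.1  68. ]] [[542.1 -88.9 111. ]]
```

View pics/d8.png

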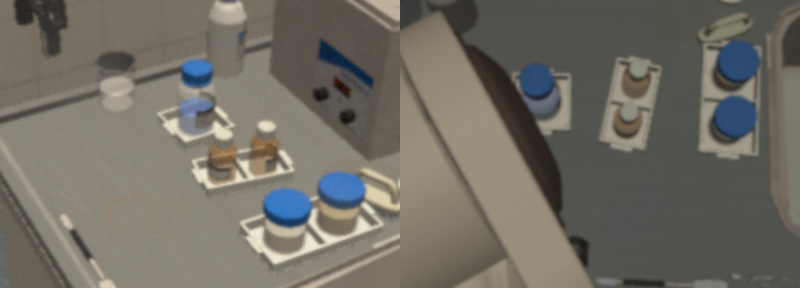

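View pics/scene8.png

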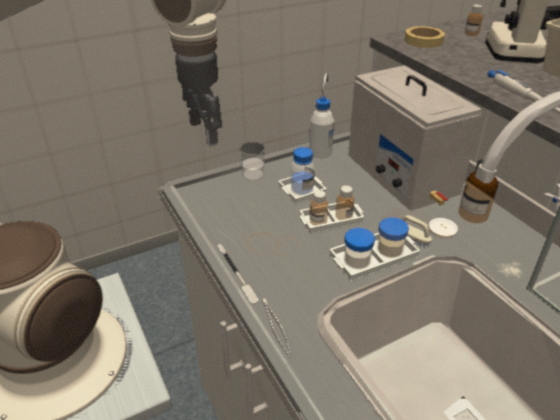

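View pics/wrist8.png

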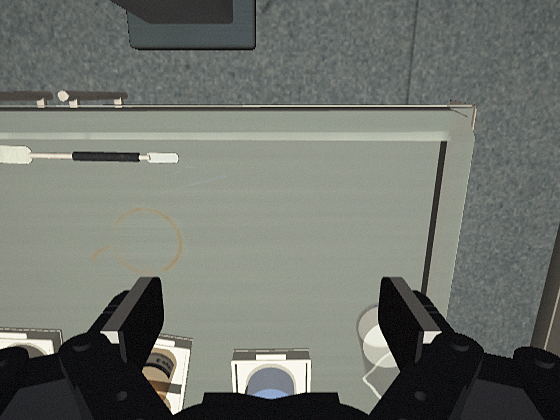

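```bash
python3 - <<'E'
from station import arm
from h import *
p=arm.camera_params("top")
# caps in d8 right panel: (636,68),(630,112); scale 1.6, offset (150,90)
print(px2w(p,[((636-400)/1.6+150,68/1.6+90),((629-400)/1.6+150,112/1.6+90)],81).round(1))
a=cv2.imread("pics/scene0.png");b=cv2.imread("pics/scene8.png")
sl=(slice(140,180),slice(237,270));d=cv2.absdiff(a[sl],b[sl]);print("beaker diff",d.mean(),d.max())
print(arm.get_state()["joint_velocities"].round(3)); arm.job_done()
E
```

```text
[[636.1  92.7  81. ]
 [574.9 101.   81. ]]
beaker diff 5.420707070707071 102
[ 0.003 -0.005 -0.002  0.002 -0.     0.002]
the job is handed in; nothing more can be done
```

I sorted all five pieces into their trays and handed the job in at about 26 s of the 122 s limit. No verdict was reported.

- **Jars:** in the last top view the two jars measure about 3 to 5 mm from their bay centres. The scene view agrees to within about 7 mm.
- **Droppers:** the caps, which I read by eye in the last top view, lie about 3 mm from their bay centres.
- **Reagent bottle:** its cap measures about 2 mm from the square tray's centre in the top view. In the scene view it is about 8 to 12 mm off. That figure averages in the visible side of the cap, so I trust the top view and the gripper position at release (about 1 mm off).
- **Upright:** all five look upright in their bays by eye; I did not measure tilt.
- **Beaker:** it looks to be in the same place in the scene view before and after. A pixel difference there averaged 5 of 255, with a peak of 102. I put that down to noise and the reagent bottle now behind it, but I did not measure its final position.
- **Arm:** it was clear of everything and at rest, with the gripper open. The forces reported after each move were below 8 N.

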